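Find the guide way with the right drag

ROBOT

A 6-joint arm with a two-finger parallel gripper is mounted at the origin on a cart in front of the work surface, level with it; the furniture and walls round the work are solid. World frame = base frame: x ahead of the robot, y to its left, z up, the work surface at z = 0. Lengths are in mm, angles in rad, forces in N, time in s.
With the tool pointing down it reaches from about 325 to 850 mm from the base axis. Payload 15.5 kg.
Tool frame: the origin (TCP) lies midway between the tips of the shut fingers; the grasp point (between the pads) lies 19 mm behind it; x points along the fingers, y is the direction in which the jaws open and shut, and the axes are right-handed (so a half turn about x gives the same grasp; the last joint's range is limited). The gripper opens to 91 mm and grips with 3 to 60 N. Pads are 32 mm wide; open, the fingers measure 118 mm over their backs; the gripper's body (76 mm by 178 mm) begins 60 mm behind the grasp point.
Start: joints at [1.202, 0.494, 1.345, -0, 1.302, -0.096], TCP at [168.388, 601.89, 213.915] pointing down, gripper open.
Joint ranges: [-2.91, 2.91], [-0.82, 2.16], [0.22, 2.67], [-1.22, 4.37], [0.12, 2.79], [-3.08, 3.08]. Speed limits (rad/s): [1.89, 1.89, 2.57, 3.01, 3.01, 3.01].

INTERFACE

Orientations are given as a unit quaternion [x, y, z, w].
In Python, from station import read_state, get_image, job_done gives the robot as it stands.
- The arm moves only by the shell command python3 -m jog 'ROWS'. ROWS is a JSON object of lists of equal length, an entry for each row: "fingers": the finger opening in mm, from 0 to 91.2; "linear": the shift along the tool's x, y, z in mm, a list of three; "turn": the turn about the tool's x in rad. In form: {"fingers": [fingers, ...], "linear": [[x, y, z], ...], "turn": [turn, ...]}. A call has 1 to 12 rows; each row is the pose to reach, as a shift and turn from the pose commanded when the call began, along the tool's axes at that moment; what a row does not reach only later rows make up. A row lasts 1/12 s, in which the tool goes at most 41.7 mm and 7.16 degrees, less where a joint would pass 70% of its speed; a pose out of reach is approached as far as the arm can. A call with a gripper value outside its range is refused whole. The fingers move at their own pace and stop on an object; the grip force is fixed at half the most. Time passes only in rows, so rows that repeat a pose let the fingers close. It gives the time, the measured TCP pose, the force and the opening at its end, in the units of the state.
- read_state(): the state, without advancing time (a new reading comes with each control period).
- get_image(name): name is "scene" or "top" or "wrist"; returns a dict with "color" (400x640x3 uint8, blue, green, red), "fx", "fy", "cx", "cy" (pixels), "T" (4x4, takes a point from camera to world coordinates); the wrist camera has in their place "hand_eye" (4x4, takes a point from camera to tool coordinates, whose origin is the TCP and whose axes are the tool frame's). Camera axes: x right, y down, z forward; pixel columns grow to the right and rows downward; lengths in mm; the calibration is good to about 2 mm. A picture is of the moment at which its call begins: read the wrist's pose just before it. There is no depth.
- job_done(): hands the job in, once; it reports no verdict.
The state is a dict: "time": time; "joints": joint angles; "joint_velocities": joint speeds; "joint_efforts": joint torques, N m; "eef_pos": TCP position; "orientation": TCP orientation; "wrist_force": force on the tool from outside, world axes, zero at the start; "torque": the same for the moment, N m; "grip_width": finger opening in mm.
Only numpy, scipy, OpenCV 4.12 (cv2) and the standard library are available. Lean on these libraries where they do the work, as an engineer would, in place of code of your own. Each camera call takes 0.05 s, during which the arm holds its last target.

TASK

One of the three slots in the green guide block has the right clearance for the blue-handled feeler gauge: its blade slides fully home there against a light, steady drag, while in another it slides in freely and in the third it binds part way. Try the gauge in the slots, find the right one by feel without forcing a slot that binds, and leave the gauge standing there with its blade fully home and let go. Do not push the black ignition box or the wooden block about.

Things in the scene. Friction and masses are not known exactly. Their poses are not given: they have to be found in the camera images.
- gauge_mid (a point): feeler gauge, loose, 0.2 to 0.3 kg, standing on the worktop: centre of its handle (blue, 90 mm long along x with a dark steel ferrule as its last 12 mm, 28 mm wide, ferrule 30 mm, 44 mm high; this point 22 mm above its underside). x points along the handle to the blade, z up. Grip the handle across its width, from above.
- gauge_tip (a point): the same gauge: middle of the free end of its steel blade, 115 mm ahead (+x) of the handle's centre, at the same height. The blade sticks out level from the ferrule's front face (45 mm ahead of the handle's centre): 70 mm long, 16 mm wide, 4 mm thick.
- gauge: the same gauge: origin on the worktop under the handle's centre, axes as above.
- block: guide block, fixed: green, 88 mm deep (x), 170 wide (y), 50 high (screw heads to 53); three like-looking slots 50 mm apart in its front face, 44 mm from the origin on the -x side. Origin at the centre of its underside; x points into the slots. Which slot is which changes at every start and cannot be seen from outside. Home = the ferrule's front against the block's face, the blade 70 mm in.
- slot_left (a point): the left slot of the guide block: centre of its mouth in the front face, 24 mm above the worktop; x points into the slot, y left, z up. 20 mm wide, flared to 28 mm at the mouth, 10 mm high (19 to 29 mm above the worktop), 78 mm deep; a white line on the block's top marks each slot. A gauge standing on the worktop has its blade 1 mm above the slot's floor; carried 2 mm up it is about central.
- slot_middle (a point): the middle slot of the guide block: centre of its mouth in the front face, 24 mm above the worktop; x points into the slot, y left, z up. Same sizes as the left one. In the slot that is RIGHT two sprung pads close on the blade's edges from 35 mm in; from 50 mm to home they drag steadily with 3 to 6 N, 2 to 4 N at standstill; the blade then stays pinched.
- slot_right (a point): the right slot of the guide block: centre of its mouth in the front face, 24 mm above the worktop; x points into the slot, y left, z up. Same sizes as the left one. In the slot that BINDS the blade is free for 30 mm, then meets a sprung stop: 4 N at once, rising by 0.8 N per mm. In the LOOSE slot nothing drags up to home.
- tight_stop (a joint): how far the sprung stop inside the binding slot (whichever that is) has been pushed in, m: 0 at rest; 0.022 (about 22 N) counts as forced. It springs back.
- ignition_box: black ignition box, 80 x 138 x 52 mm, loose bystander, origin at the centre of its underside.
- wood_block: wooden block, 45 x 120 x 35 mm, loose bystander, origin at the centre of its underside.

How it is judged (in metres and radians):
At the end, for the whole second after the job is handed in: The gauge's blade is home in a slot (its end at least 64 mm in, of 70), pinched there (contact forces on the gauge sum to over 6 N, as only in the slot that drags), the gauge upright within 0.15 rad and at rest (((x of gauge_tip in the frame of slot_left above 0.064 m and y of gauge_tip in the frame of slot_left between -0.008 and 0.008 m) or (x of gauge_tip in the frame of slot_middle above 0.064 m and y of gauge_tip in the frame of slot_middle between -0.008 and 0.008 m) or (x of gauge_tip in the frame of slot_right above 0.064 m and y of gauge_tip in the frame of slot_right between -0.008 and 0.008 m)) and contact force between gauge and anything else above 6 N and angle between gauge's own z axis and vertical below 0.15 rad and linear speed of gauge below 0.01 m/s); the robot touches nothing.
It fails at once if the binding slot is forced: its stop pushed in by 22 mm (about 22 N) (value of joint tight_stop above 0.022 m).
It fails at once if the gauge is rammed against the block with more than 40 N (contact force between gauge and block above 40 N).
It fails at once if the ignition box is pushed more than 30 mm (distance of ignition_box from where it was at the start of the episode above 0.03 m).
It fails at once if the wooden block is pushed more than 30 mm (distance of wood_block from where it was at the start of the episode above 0.03 m).
It also fails if it takes over 61 s, if anything falls off the work surface, if the arm or the gripper's body presses on something with over 40 N, if the wrist force passes 120 N, or if a joint passes its speed limit or range.

## Working session

There is one attempt and no reset: what is moved stays moved. The work goes in short steps, Python scripts to look and compute and a shell command to move; the robot and the scene stay as the last step left them, time stands still between calls to the robot, and variables do not carry over. Pictures are saved under pics/ and viewed, and the job is handed in when it is done.

```bash
ls; mkdir -p pics; python3 - <<'E'
from station import *
import cv2,numpy as np
print(read_state())
for n in ["scene","top","wrist"]:
    d=get_image(n); cv2.imwrite(f"pics/{n}0.png",d["color"]); print(n,[d[k] for k in("fx","fy","cx","cy")],np.round(d.get("T",d.get("hand_eye")),4).tolist())
E
```

```text
pics
{'time': 0.0, 'joints': array([ 1.20250925e+00,  4.94192077e-01,  1.34616043e+00, -1.08214244e-05,
        1.30247015e+00, -9.55104637e-02]), 'joint_velocities': array([-0.00039923,  0.00078088,  0.00084385,  0.00111264, -0.00105037,
       -0.00144202]), 'joint_efforts': array([ 5.10712634e-04, -8.78802609e+01, -3.81856155e+01,  7.04382872e-02,
        5.33884065e-02, -1.64475068e-04]), 'eef_pos': array([168.24552835, 601.52623228, 213.32280238]), 'orientation': array([ 0.09571728,  0.70063661, -0.09656543,  0.7004439 ]), 'wrist_force': array([-0.65117431,  0.32184475,  0.11575846]), 'torque': array([ 0.01700356, -0.01071683, -0.01038989]), 'grip_width': 91.29735091664}
scene [362.96773018059105, 362.96773018059105, 316.5925265373747, 200.6547023258997] [[0.6067, -0.5338, 0.5891, -2.3885], [-0.795, -0.4032, 0.4533, -352.7177], [-0.0045, -0.7433, -0.669, 636.0621], [0.0, 0.0, 0.0, 1.0]]
top [436.5445297175031, 436.5445297175031, 321.0618655908768, 192.9192716400926] [[-0.0189, -0.9974, 0.0691, 430.3567], [-0.9998, 0.0184, -0.0079, 40.6328], [0.0066, -0.0692, -0.9976, 1212.5298], [0.0, 0.0, 0.0, 1.0]]
wrist [315.8751485391552, 315.8751485391552, 316.76783128746996, 202.5502645005829] [[-0.0001, -0.2971, 0.9548, -170.0979], [1.0, 0.0004, 0.0002, 0.9004], [-0.0005, 0.9548, 0.2971, -83.8476], [0.0, 0.0, 0.0, 1.0]]
```

View pics/scene0.png

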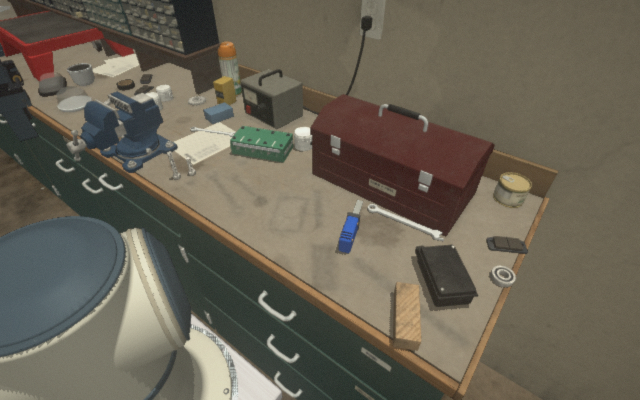

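View pics/top0.png

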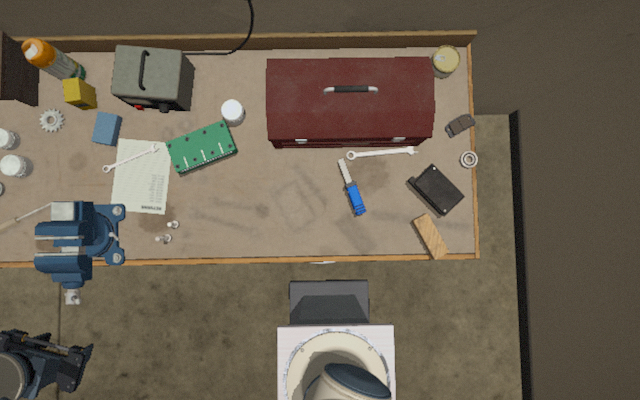

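View pics/wrist0.png

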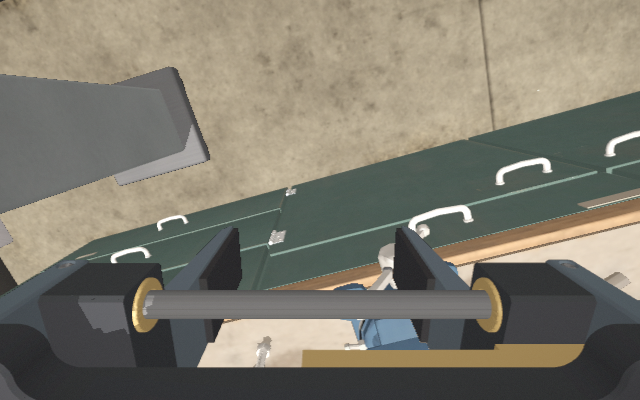

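```bash
cat > h.py <<'E'
import cv2,numpy as np
from station import *
def ray(d,uv,z):
    T=d["T"];p=np.array([(uv[0]-d["cx"])/d["fx"],(uv[1]-d["cy"])/d["fy"],1.])
    v=T[:3,:3]@p;o=T[:3,3];return (o+v*(z-o[2])/v[2])[:3]
def proj(d,P):
    T=d["T"];q=T[:3,:3].T@(np.array(P)-T[:3,3]);return np.array([d["fx"]*q[0]/q[2]+d["cx"],d["fy"]*q[1]/q[2]+d["cy"]])
def crop(im,x,y,w,h,s,name):
    cv2.imwrite("pics/"+name,cv2.resize(im[y:y+h,x:x+w],None,fx=s,fy=s,interpolation=cv2.INTER_NEAREST))
E
python3 - <<'E'
from h import *
t=cv2.imread("pics/top0.png");s=cv2.imread("pics/scene0.png")
a=cv2.resize(t[110:185,155:250],None,fx=8,fy=7.5,interpolation=0)
crop(t,155,112,95,70,8,"tb.png");crop(t,320,140,60,85,7,"tg.png");crop(s,220,115,85,55,9,"sb.png")
crop(s,320,190,60,70,8,"sg.png")
for im,n in((t,"top"),(s,"scene")):
    h=cv2.cvtColor(im,cv2.COLOR_BGR2HSV)
    for nm,lo,hi in(("blue",(108,150,60),(130,255,255)),("green",(65,90,40),(90,255,255))):
        m=cv2.inRange(h,lo,hi)
        cs,_=cv2.findContours(m,0,2)
        for c in sorted(cs,key=cv2.contourArea)[-3:]:print(n,nm,cv2.contourArea(c),cv2.boundingRect(c),cv2.minAreaRect(c))
E
```

```text
top blue 3.0 (357, 202, 7, 7) ((360.4705810546875, 205.61764526367188), (4.630461692810059, 6.345447540283203), 59.03623962402344)
top blue 3.5 (351, 202, 5, 6) ((353.0, 204.50001525878906), (6.260990142822266, 2.236067771911621), 63.43495178222656)
top blue 4.5 (356, 210, 8, 5) ((359.1000061035156, 212.20004272460938), (3.130495071411133, 7.155416965484619), 63.43495178222656)
top green 4.0 (71, 74, 5, 4) ((73.07691192626953, 75.6153793334961), (1.6641007661819458, 4.992301940917969), 56.3099365234375)
top green 13.5 (80, 65, 5, 14) ((81.98076629638672, 71.40383911132812), (13.335897445678711, 2.941741943359375), 78.69007110595703)
top green 1793.0 (166, 120, 71, 53) ((200.876708984375, 146.67123413085938), (34.64418029785156, 64.1385498046875), 69.44395446777344)
scene blue 0.0 (342, 235, 1, 1) ((342.0, 235.0), (0.0, 0.0), 0.0)
scene blue 11.5 (341, 238, 10, 4) ((345.38458251953125, 239.57691955566406), (9.21745777130127, 2.1572775840759277), 11.309932708740234)
scene blue 138.0 (343, 216, 15, 22) ((349.6500244140625, 226.55001831054688), (10.435514450073242, 20.238574981689453), 18.434947967529297)
scene green 0.5 (266, 144, 2, 2) ((266.25, 144.75), (1.4142134189605713, 0.7071067094802856), 45.0)
scene green 2.0 (238, 131, 4, 7) ((239.99996948242188, 133.99998474121094), (3.3282015323638916, 4.992301940917969), 33.6900634765625)
scene green 323.5 (243, 128, 48, 20) ((265.6756591796875, 137.94595336914062), (47.34690856933594, 15.124707221984863), 9.462322235107422)
```

View pics/tb.png

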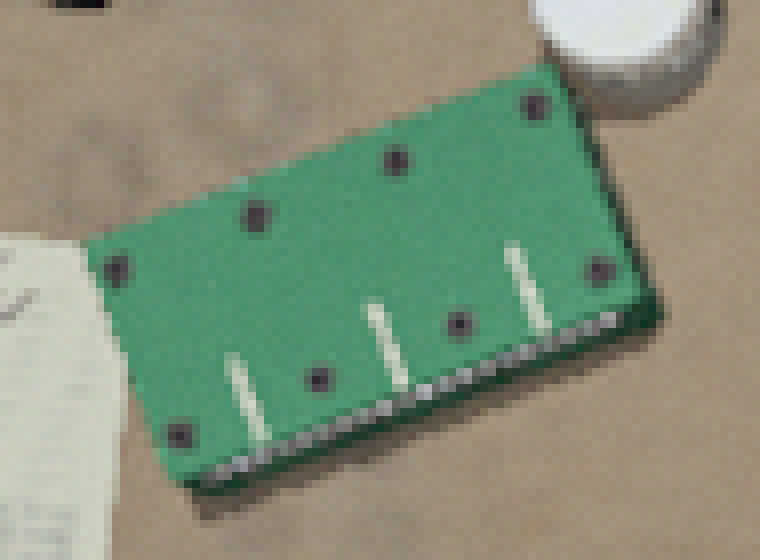

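View pics/tg.png

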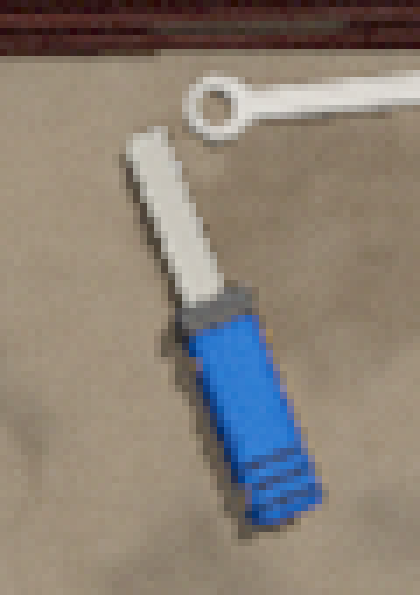

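View pics/sb.png

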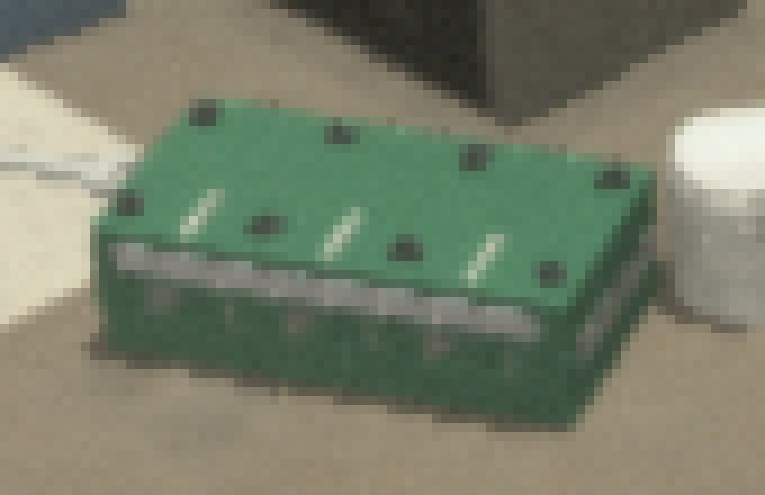

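View pics/sg.png

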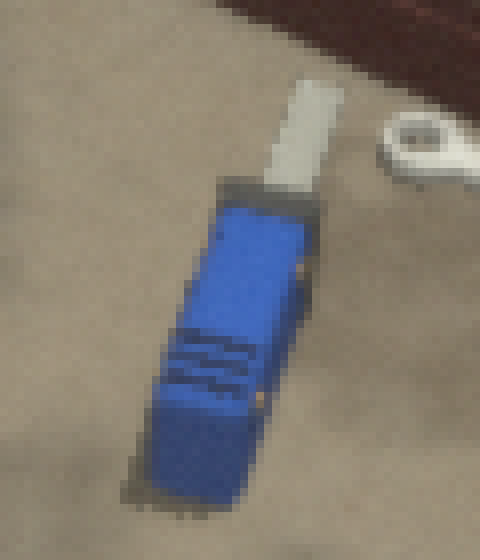

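```bash
python3 - <<'E'
from h import *
from scipy.optimize import least_squares
D={n:get_image(n) for n in("top","scene")}
o={"top":(155,112,8),"scene":(220,115,9)}
def px(n,p,o):return np.array([o[0]+p[0]/o[2]-.5,o[1]+p[1]/o[2]-.5])
# white lines ends (rear, front)
L={"top":[((234,358),(262,440)),((373,308),(403,388)),((512,245),(544,330))],
"scene":[((214,195),(186,234)),((355,213),(328,256)),((496,238),(472,282))]}
C={"top":[(88,243),(548,62),(648,298),(176,480)],"scene":[(203,102),(655,172),(572,312),(97,230)]}
CL=[(44,85),(44,-85),(-44,-85),(-44,85)]
for n in D:
    P=[ray(D[n],px(n,p,o[n]),50)[:2] for p in C[n]]
    f=lambda q:np.concatenate([np.array([q[0]+np.cos(q[2])*x-np.sin(q[2])*y,q[1]+np.sin(q[2])*x+np.cos(q[2])*y])-p for (x,y),p in zip(CL,P)])
    r=least_squares(f,[450,300,0.3]);print(n,"block",r.x.round(3),r.fun.round(1))
    q=r.x
    R=np.array([[np.cos(q[2]),-np.sin(q[2])],[np.sin(q[2]),np.cos(q[2])]])
    for a,b in L[n]:
        A=[ray(D[n],px(n,p,o[n]),50)[:2] for p in(a,b)]
        print("  line",np.round(A,1).tolist(),"yaw",np.arctan2(*(A[0]-A[1])[::-1]).round(3),"block frame",[(R.T@(p-q[:2])).round(1).tolist() for p in A])
# gauge
og={"top":(320,140,7),"scene":(320,190,8)}
G={"top":{"rear":((246,522),(320,497)),"fer":((182,340),(256,307)),"blade":((134,140),(164,130)),"bb":((187,307),(218,293))},
 "scene":{"rear":((158,390),(248,405)),"fer":((225,190),(318,200)),"blade":((304,82),(342,92)),"bb":((266,190),(312,193))}}
for n in G:
    for k,z in(("rear",44),("fer",44),("bb",26),("blade",26)):
        p=np.mean(G[n][k],0);print(n,k,ray(D[n],px(n,p,og[n]),z).round(1))
print(read_state()['time'])
E
```

```text
top block [6.45012e+02 3.53515e+02 3.63000e-01] [ 0.1  2.2  1.4 -2.4  0.1 -0.4 -1.6  0.7]
  line [[616.1, 397.4], [588.3, 388.0]] yaw 0.327 block frame [[-11.4, 51.3], [-40.8, 52.4]]
  line [[632.2, 351.0], [605.0, 340.9]] yaw 0.353 block frame [[-12.9, 2.2], [-41.9, 2.5]]
  line [[652.7, 304.4], [623.7, 293.7]] yaw 0.352 block frame [[-10.2, -48.7], [-41.1, -48.3]]
scene block [6.41743e+02 3.49709e+02 3.66000e-01] [ 0.8  1.1  2.  -2.  -0.1 -0.4 -2.8  1.3]
  line [[611.4, 396.8], [589.0, 386.8]] yaw 0.42 block frame [[-11.5, 54.8], [-36.0, 53.5]]
  line [[631.7, 351.2], [607.7, 340.1]] yaw 0.433 block frame [[-8.8, 5.0], [-35.3, 3.2]]
  line [[648.6, 303.5], [624.7, 292.1]] yaw 0.442 block frame [[-10.1, -45.6], [-36.5, -47.6]]
top rear [457.4 -71.7  44. ]
top fer [529.2 -48.9  44. ]
top bb [540. -44.  26.]
top blade [605.3 -24.6  26. ]
scene rear [456.3 -76.9  44. ]
scene fer [534.2 -48.5  44. ]
scene bb [554.9 -42.6  26. ]
scene blade [601.2 -25.5  26. ]
0.25
```

```bash
cat >> h.py <<'E'
from scipy.spatial.transform import Rotation as Ro
def st():
    s=read_state();R=Ro.from_quat(s["orientation"]).as_matrix()
    return s,R
def plan(P,yaw=None):
    # yaw: desired yaw of tool z axis
    s,R=st();d=R.T@(np.array(P)-s["eef_pos"])
    yz=np.arctan2(R[1,2],R[0,2])
    print("t",round(s["time"],2),"tcp",s["eef_pos"].round(2),"zyaw",yz.round(4),"xaxis",R[:,0].round(3),"F",s["wrist_force"].round(1),"w",s["grip_width"].round(1))
    print("linear",d.round(1))
    if yaw is not None:
        a=(yaw-yz+np.pi)%(2*np.pi)-np.pi
        # turn about tool x (down): positive turn lowers yaw
        print("turn",(-a).round(4),"half",(-a-np.sign(-a)*np.pi).round(4))
E
python3 -c "
from h import *
s,R=st();print(R.round(3));plan([498,-59,150],.308)"
```

```text
[[-0.     0.269  0.963]
 [-0.     0.963 -0.269]
 [-1.    -0.001 -0.   ]]Traceback (most recent call last):
  File "<string>", line 3, in <module>
    s,R=st();print(R.round(3));plan([498,-59,150],.308)
                               ~~~~^^^^^^^^^^^^^^^^^^^^
  File "h.py", line 18, in plan
    print("t",round(s["time"],2),"tcp",s["eef_pos"].round(2),"zyaw",yz.round(4),"xaxis",R[:,0].round(3),"F",s["wrist_force"].round(1),"w",s["grip_width"].round(1))
                                                                                                                                          ^^^^^^^^^^^^^^^^^^^^^
AttributeError: 'float' object has no attribute 'round'
```

```bash
sed -i 's/s\["grip_width"\].round(1)/round(float(s["grip_width"]),1)/' h.py; python3 -c "
from h import *
plan([480,-65,170],.308)"
```

```text
t 0.25 tcp [168.36 601.74 213.66] zyaw -0.2728 xaxis [-0. -0. -1.] F [0.2 0.6 0.7] w 91.1
linear [  43.9 -558.1  479.8]
turn -0.5808 half 2.5608
```

```bash
python3 -m jog '{"fingers":[91,91,91,91,91,91,91,91,91,91,91,91],"linear":[[44,-558,480],[44,-558,480],[44,-558,480],[44,-558,480],[44,-558,480],[44,-558,480],[44,-558,480],[44,-558,480],[44,-558,480],[44,-558,480],[44,-558,480],[44,-558,480]],"turn":[-0.58,-0.58,-0.58,-0.58,-0.58,-0.58,-0.58,-0.58,-0.58,-0.58,-0.58,-0.58]}'; python3 -c "
from h import *
plan([480,-65,170],.308);print(st()[0]['joints'])"
```

```text
time: 1.25
eef_pos: [377.4, 154.4, 184.6]
orientation: [-0.108, 0.699, 0.108, 0.699]
wrist_force: [1.2, 0.6, -0.2]
grip_width: 90.8
t 1.25 tcp [377.42 154.4  184.62] zyaw 0.3074 xaxis [ 0.001  0.    -1.   ] F [ 1.2  0.6 -0.2] w 90.8
linear [  14.7 -240.2   31.4]
turn -0.0006 half 3.141
[ 2.41645249e-01  2.29842241e-01  1.88715408e+00 -5.69202247e-06
  1.02400321e+00 -1.63657322e+00]
```

```bash
python3 -m jog '{"fingers":[91,91,91,91,91,91,91,91,91],"linear":[[15,-240,31],[15,-240,31],[15,-240,31],[15,-240,31],[15,-240,31],[15,-240,31],[15,-240,31],[15,-240,31],[15,-240,31]],"turn":[0,0,0,0,0,0,0,0,0]}'; python3 -c "
from h import *
plan([480,-65,170],.308)
s,R=st();d=get_image('wrist');cv2.imwrite('pics/w1.png',d['color'])
np.savez('w1.npz',p=s['eef_pos'],R=R,**{k:d[k] for k in('fx','fy','cx','cy','hand_eye')})"
```

```text
time: 2.0
eef_pos: [478.7, -62.9, 169.3]
orientation: [-0.108, 0.699, 0.108, 0.699]
wrist_force: [-0.2, 0.0, -1.1]
grip_width: 91.1
t 2.0 tcp [478.66 -62.89 169.34] zyaw 0.3066 xaxis [-0.001  0.    -1.   ] F [-0.2  0.  -1.1] w 91.1
linear [-0.7 -2.4  0.6]
turn -0.0014 half 3.1402
```

View pics/w1.png

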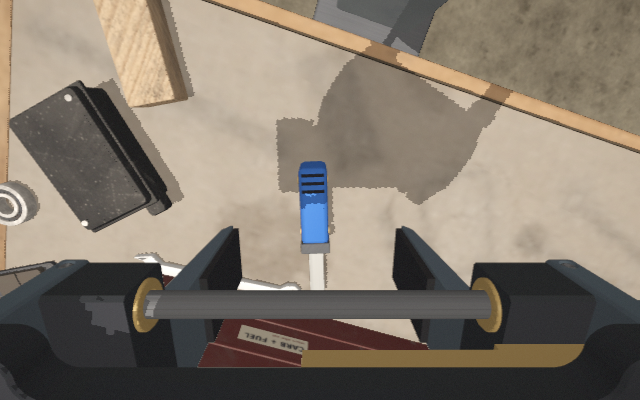

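```bash
cat >> h.py <<'E'
def wray(f,uv,z):
    T=np.eye(4);T[:3,:3]=f["R"];T[:3,3]=f["p"]
    return ray(dict(T=T@f["hand_eye"],fx=f["fx"],fy=f["fy"],cx=f["cx"],cy=f["cy"]),uv,z)
E
python3 - <<'E'
from h import *
im=cv2.imread("pics/w1.png");f=np.load("w1.npz")
crop(im,270,150,90,145,4,"w1c.png")
h=cv2.cvtColor(im,cv2.COLOR_BGR2HSV);m=cv2.inRange(h,(105,120,50),(130,255,255))
for r in range(160,246,6):
    x=np.where(m[r,280:350])[0]+280
    if len(x):print(r,x.min(),x.max(),wray(f,((x.min()+x.max())/2,r),44).round(1), im[r,x.min()-2:x.min()+3].sum(1), im[r,x.max()-3:x.max()+4].sum(1))
E
```

```text
166 301 325 [453.1 -74.3  44. ] [353 275 233 239 241] [240 235 235 224 350 374 376]
172 299 326 [458.7 -73.   44. ] [388 309 276 294 302] [305 297 277 272 354 374 375]
178 299 326 [464.3 -71.2  44. ] [403 330 290 291 300] [307 298 287 249 408 394 375]
184 299 326 [469.9 -69.5  44. ] [386 330 289 289 212] [108 268 292 256 350 371 371]
190 300 326 [475.5 -67.2  44. ] [358 292 281 264 224] [125 230 285 261 314 362 370]
196 300 326 [481.2 -65.4  44. ] [556 427 299 292 299] [307 302 298 269 287 353 369]
202 301 326 [486.9 -63.1  44. ] [471 338 286 299 310] [313 305 294 332 320 359 375]
208 301 327 [492.7 -60.8  44. ] [507 414 309 293 438] [404 410 377 303 358 375 375]
214 301 327 [498.7 -58.9  44. ] [512 410 406 445 468] [442 413 392 308 358 381 380]
220 301 327 [504.7 -57.   44. ] [479 416 411 433 458] [444 418 398 298 361 384 379]
226 301 327 [510.8 -55.1  44. ] [490 415 380 417 449] [450 421 404 305 342 379 382]
232 302 327 [516.8 -52.7  44. ] [569 476 406 445 461] [454 423 401 304 456 443 389]
238 302 328 [523.  -50.2  44. ] [502 392 399 432 453] [432 404 352 255 430 535 555]
```

View pics/w1c.png

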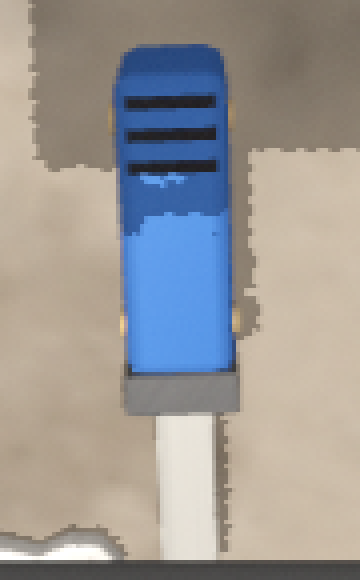

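```bash
python3 - <<'E'
from h import *
f=np.load("w1.npz")
P=lambda u,v,z:wray(f,(270+u/4-.5,150+v/4-.5),z)
r=P(171,72,44);e=P(182,412,44);b0=P(186.5,420,26);b1=P(188.5,555,26)
print(r,e,b0,b1)
for a,b in((r,e),(b0,b1),(r,b1)):print(np.arctan2(*(b-a)[:2][::-1]),np.linalg.norm((b-a)[:2]))
for y in(.325,):
    plan([497,-59,100],y);plan([497,-59,8],y)
E
```

```text
[454.67118328 -74.50195989  44.        ] [538.4103579  -45.37522151  44.        ] [548.82448896 -40.89185854  26.        ] [588.94372853 -27.60366051  26.        ]
0.3347375718518085 88.66011647788267
0.3198451826005571 42.262626402662505
0.33603049392374174 142.22716650380352
t 2.05 tcp [478.56 -62.38 169.47] zyaw 0.3076 xaxis [-0.001  0.    -1.   ] F [0.  0.2 0.2] w 91.1
linear [69.5 -2.4 18.6]
turn -0.0174 half 3.1241
t 2.05 tcp [478.56 -62.38 169.47] zyaw 0.3076 xaxis [-0.001  0.    -1.   ] F [0.  0.2 0.2] w 91.1
linear [161.5  -2.4  18.7]
turn -0.0174 half 3.1241
```

```bash
python3 -m jog '{"fingers":[91,91,91,91,91,91,91,45,28,20,20,20],"linear":[[40,-2,18],[75,-2,18],[110,-2,18],[135,-2,18],[150,-2,18],[161,-2,18],[161,-2,18],[161,-2,18],[161,-2,18],[161,-2,18],[161,-2,18],[161,-2,18]],"turn":[-0.025,-0.025,-0.025,-0.025,-0.025,-0.025,-0.025,-0.025,-0.025,-0.025,-0.025,-0.025]}'; python3 -m jog '{"fingers":[20,20,20,20,20,20],"linear":[[0,0,0],[0,0,0],[0,0,0],[0,0,0],[0,0,0],[0,0,0]],"turn":[0,0,0,0,0,0]}';python3 - <<'E'
from h import *
plan([497,-59,8],.333)
s,R=st();d=get_image('wrist');cv2.imwrite('pics/w2.png',d['color'])
E
```

```text
time: 3.05
eef_pos: [497.3, -59.6, 9.2]
orientation: [-0.117, 0.697, 0.117, 0.698]
wrist_force: [0.3, -0.3, 0.0]
grip_width: 60.2
time: 3.55
eef_pos: [496.9, -59.6, 8.5]
orientation: [-0.117, 0.697, 0.117, 0.697]
wrist_force: [-0.7, -1.4, 1.2]
grip_width: 28.1
t 3.55 tcp [496.9  -59.59   8.52] zyaw 0.3322 xaxis [-0. -0. -1.] F [-0.7 -1.4  1.2] w 28.1
linear [0.5 0.5 0.3]
turn -0.0008 half 3.1408
```

View pics/w2.png

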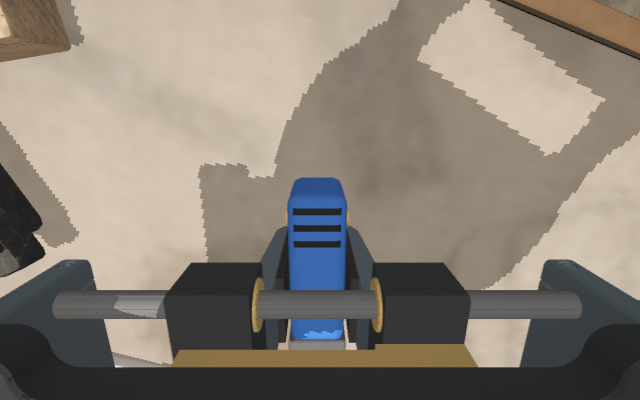

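```bash
python3 -m jog '{"fingers":[20,20,20,20],"linear":[[-15,0,0],[-30,0,0],[-30,0,0],[-30,0,0]],"turn":[0,0,0,0]}';python3 - <<'E'
from h import *
plan([488.5,242.3,40],.366)
E
```

```text
time: 3.93
eef_pos: [497.2, -59.6, 38.7]
orientation: [-0.117, 0.697, 0.117, 0.698]
wrist_force: [-0.1, -0.7, -3.0]
grip_width: 27.9
t 3.93 tcp [497.21 -59.61  38.71] zyaw 0.3322 xaxis [ 0.001 -0.    -1.   ] F [-0.1 -0.7 -3. ] w 27.9
linear [ -1.4 288.3  90.2]
turn -0.0338 half 3.1078
```

```bash
python3 -m jog '{"fingers":[20,20,20,20,20,20,20,20,20,20,20,20],"linear":[[0,20,6],[0,50,16],[0,84,26],[0,118,37],[0,153,48],[0,188,59],[0,222,70],[0,250,78],[0,272,85],[0,284,89],[0,288,90],[0,288,90]],"turn":[-0.003,-0.006,-0.01,-0.013,-0.017,-0.02,-0.024,-0.028,-0.031,-0.034,-0.034,-0.034]}';python3 - <<'E'
from h import *
plan([488.5,242.3,40],.366)
for n in("scene","top"):
    d=get_image(n);cv2.imwrite(f'pics/{n}3.png',d['color'])
t=cv2.imread("pics/scene3.png");crop(t,200,100,130,100,6,"s3c.png")
t=cv2.imread("pics/top3.png");crop(t,150,100,130,100,6,"t3c.png")
E
```

```text
time: 4.93
eef_pos: [487.7, 242.3, 37.8]
orientation: [-0.129, 0.695, 0.129, 0.695]
wrist_force: [-0.2, 0.4, -3.1]
grip_width: 27.6
t 4.93 tcp [487.67 242.3   37.85] zyaw 0.3673 xaxis [-0.001 -0.    -1.   ] F [-0.2  0.4 -3.1] w 27.6
linear [-2.2 -0.3  0.8]
turn 0.0013 half -3.1403
```

View pics/s3c.png

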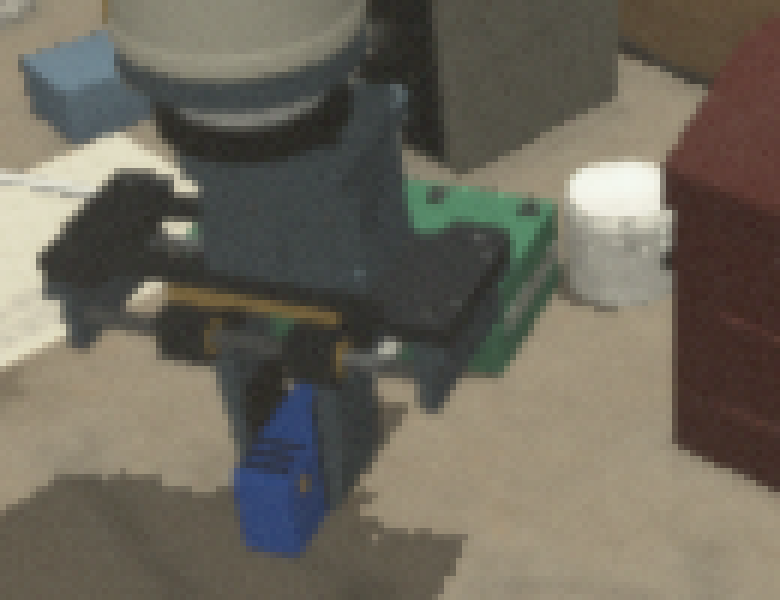

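View pics/t3c.png

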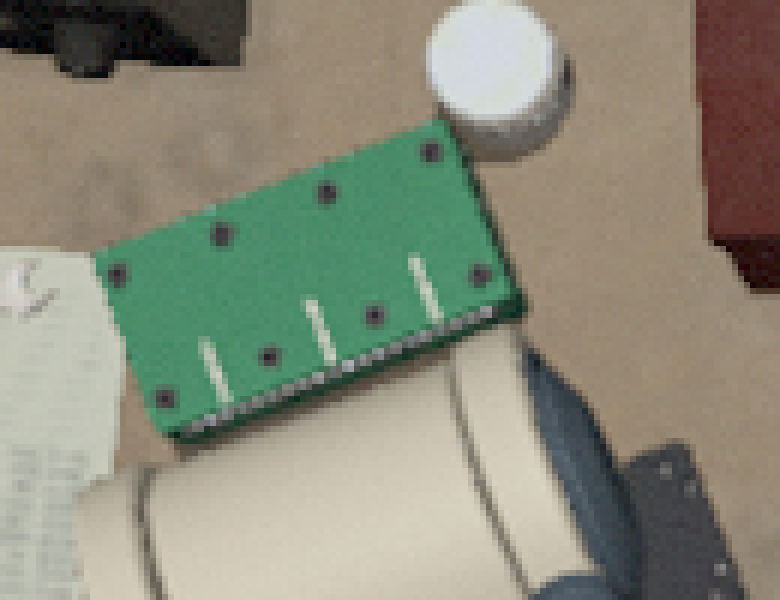

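```bash
python3 -m jog '{"fingers":[20,20,20,20,20,20],"linear":[[10,0,0],[20,0,0],[27,0,0],[27,0,0],[27,0,5],[27,0,10]],"turn":[0,0,0,0,0,0]}';python3 -m jog '{"fingers":[20,20,20,20,20],"linear":[[0,0,3],[0,0,6],[0,0,9],[0,0,12],[0,0,12]],"turn":[0,0,0,0,0]}';python3 - <<'E'
from h import *
plan([488.5,242.3,10.5],.366)
E
```

```text
time: 5.53
eef_pos: [497.7, 245.6, 11.5]
orientation: [-0.129, 0.695, 0.129, 0.695]
wrist_force: [0.2, 0.3, -2.9]
grip_width: 27.8
time: 5.95
eef_pos: [509.4, 250.2, 11.7]
orientation: [-0.129, 0.695, 0.129, 0.696]
wrist_force: [-1.0, -0.6, -3.4]
grip_width: 27.9
t 5.95 tcp [509.35 250.25  11.69] zyaw 0.3663 xaxis [ 0.001  0.    -1.   ] F [-1.  -0.6 -3.4] w 27.9
linear [  1.2   0.  -22.3]
turn 0.0003 half -3.1413
```

```bash
python3 -m jog '{"fingers":[20,20],"linear":[[1.2,0,0],[1.2,0,2]],"turn":[0,0]}'; for i in 1 2; do python3 -m jog '{"fingers":[20,20,20],"linear":[[0,0,2],[0,0,4],[0,0,5]],"turn":[0,0,0]}';done
```

```text
time: 6.12
eef_pos: [509.9, 250.5, 10.1]
orientation: [-0.129, 0.696, 0.129, 0.695]
wrist_force: [-0.8, 0.2, -1.8]
grip_width: 28.0
time: 6.37
eef_pos: [515.5, 252.6, 10.4]
orientation: [-0.129, 0.695, 0.129, 0.695]
wrist_force: [-0.0, 0.3, -2.4]
grip_width: 28.0
time: 6.62
eef_pos: [520.1, 254.4, 10.3]
orientation: [-0.129, 0.695, 0.129, 0.695]
wrist_force: [0.7, -0.1, -2.1]
grip_width: 27.5
```

```bash
for i in 1 2 3 4; do python3 -m jog '{"fingers":[20,20,20],"linear":[[0,0,2],[0,0,4],[0,0,4]],"turn":[0,0,0]}' | egrep 'eef|force';done
```

```text
eef_pos: [524.0, 255.9, 10.4]
wrist_force: [-0.1, -0.4, -3.0]
eef_pos: [527.7, 257.3, 10.4]
wrist_force: [0.6, 0.6, -2.1]
eef_pos: [531.5, 258.7, 10.4]
wrist_force: [0.4, 0.6, -3.0]
eef_pos: [535.2, 260.1, 10.4]
wrist_force: [-0.0, -0.2, -2.6]
```

```bash
for i in 1 2 3 4 5; do python3 -m jog '{"fingers":[20,20,20],"linear":[[0,0,1],[0,0,2],[0,0,2]],"turn":[0,0,0]}' | egrep 'eef|force';done
```

```text
eef_pos: [536.8, 260.7, 10.3]
wrist_force: [0.7, 0.2, -2.8]
eef_pos: [538.7, 261.5, 10.3]
wrist_force: [-0.0, 0.9, -2.6]
eef_pos: [540.6, 262.2, 10.4]
wrist_force: [-0.8, -0.7, -2.1]
eef_pos: [541.8, 262.7, 10.3]
wrist_force: [-4.2, -1.9, -0.3]
eef_pos: [543.6, 263.4, 10.2]
wrist_force: [-5.4, -2.1, -0.4]
```

```bash
for i in 1 2 3; do python3 -m jog '{"fingers":[20,20,20],"linear":[[0,0,1],[0,0,2],[0,0,2]],"turn":[0,0,0]}' | egrep 'eef|force';done
```

```text
eef_pos: [545.3, 264.0, 10.2]
wrist_force: [-7.3, -3.0, 1.9]
eef_pos: [546.9, 264.6, 10.1]
wrist_force: [-8.4, -3.6, 1.5]
eef_pos: [548.5, 265.3, 10.1]
wrist_force: [-9.4, -4.2, 2.8]
```

```bash
python3 -m jog '{"fingers":[20,20,20,20,20,20,20],"linear":[[0,0,-5],[0,0,-12],[0,0,-22],[0,0,-34],[0,0,-46],[0,0,-54],[0,0,-54]],"turn":[0,0,0,0,0,0,0]}'; python3 -m jog '{"fingers":[20,20,20,20,20,20],"linear":[[0,10,0],[0,25,0],[0,40,0],[0,48,0],[0,50,0],[0,50,0]],"turn":[0,0,0,0,0,0]}'; python3 -c "
from h import *
plan([488.5+.934*25-17.9,242.3+.357*25+46.7,10.4],.366)"
```

```text
time: 10.2
eef_pos: [497.9, 245.9, 10.3]
orientation: [-0.129, 0.696, 0.129, 0.695]
wrist_force: [-0.5, 0.9, -3.5]
grip_width: 28.0
time: 10.7
eef_pos: [481.6, 293.8, 10.3]
orientation: [-0.129, 0.695, 0.129, 0.695]
wrist_force: [0.3, -0.2, -3.0]
grip_width: 27.9
t 10.7 tcp [481.59 293.76  10.32] zyaw 0.3673 xaxis [ 0.001  0.    -1.   ] F [ 0.3 -0.2 -3. ] w 27.9
linear [-0.1 -0.5 13. ]
turn 0.0013 half -3.1403
```

```bash
for i in 1 2 3 4 5; do python3 -m jog '{"fingers":[20,20,20,20],"linear":[[0,0,2],[0,0,4.5],[0,0,7],[0,0,8]],"turn":[0,0,0,0]}' | egrep 'eef|force';done
```

```text
eef_pos: [489.6, 295.7, 10.4]
wrist_force: [0.1, -0.2, -1.7]
eef_pos: [496.8, 298.9, 10.4]
wrist_force: [0.4, 0.1, -2.2]
eef_pos: [504.2, 301.8, 10.4]
wrist_force: [0.2, -0.4, -2.6]
eef_pos: [511.7, 304.7, 10.3]
wrist_force: [-0.0, 0.2, -3.0]
eef_pos: [519.1, 307.5, 10.4]
wrist_force: [-0.3, -0.6, -2.6]
```

```bash
for i in 1 2 3 4 5 6 7 8; do python3 -m jog '{"fingers":[20,20,20],"linear":[[0,0,1.5],[0,0,3],[0,0,3]],"turn":[0,0,0]}' | egrep 'eef|force';done
```

```text
eef_pos: [521.8, 308.6, 10.4]
wrist_force: [0.1, -0.1, -1.8]
eef_pos: [524.6, 309.6, 10.3]
wrist_force: [-0.3, 0.6, -2.7]
eef_pos: [527.3, 310.7, 10.3]
wrist_force: [-0.2, 0.6, -3.3]
eef_pos: [530.0, 311.9, 10.3]
wrist_force: [-1.3, 2.2, -3.6]
eef_pos: [532.3, 312.7, 10.1]
wrist_force: [-3.1, 2.2, -2.8]
eef_pos: [534.8, 313.5, 10.0]
wrist_force: [-5.3, -0.3, -5.1]
eef_pos: [537.4, 314.4, 9.9]
wrist_force: [-5.7, -1.1, -4.4]
eef_pos: [540.0, 315.3, 9.8]
wrist_force: [-6.1, -1.8, -4.5]
```

```bash
for i in 1 2 3 4 5; do python3 -m jog '{"fingers":[20,20,20],"linear":[[0,0,1.5],[0,0,3],[0,0,3]],"turn":[0,0,0]}' | egrep 'eef|force';done
```

```text
eef_pos: [543.3, 316.6, 9.9]
wrist_force: [-3.1, -0.7, -4.6]
eef_pos: [546.1, 317.7, 10.0]
wrist_force: [-4.7, -1.4, -3.6]
eef_pos: [548.9, 318.8, 10.0]
wrist_force: [-4.4, -0.8, -3.1]
eef_pos: [551.7, 319.8, 10.0]
wrist_force: [-4.6, -1.2, -3.1]
eef_pos: [554.5, 320.9, 10.0]
wrist_force: [-5.0, -1.9, -3.7]
```

```bash
for i in 1 2 3 4 5; do python3 -m jog '{"fingers":[20,20,20],"linear":[[0,0,0.5],[0,0,1],[0,0,1]],"turn":[0,0,0]}' | egrep 'eef|force';done
```

```text
eef_pos: [555.2, 321.2, 10.0]
wrist_force: [-5.7, -1.5, -3.6]
eef_pos: [556.1, 321.5, 10.0]
wrist_force: [-5.9, -2.0, -2.5]
eef_pos: [557.1, 321.9, 10.0]
wrist_force: [-6.0, -2.6, -2.8]
eef_pos: [558.0, 322.3, 10.0]
wrist_force: [-5.6, -1.6, -3.7]
eef_pos: [558.9, 322.6, 10.0]
wrist_force: [-5.3, -1.9, -3.1]
```

```bash
for i in 1 2 3; do python3 -m jog '{"fingers":[20,20,20],"linear":[[0,0,0.5],[0,0,1],[0,0,1]],"turn":[0,0,0]}' | egrep 'eef|force';done
```

```text
eef_pos: [559.8, 323.0, 10.0]
wrist_force: [-5.8, -1.9, -2.9]
eef_pos: [560.5, 323.2, 10.0]
wrist_force: [-8.7, -2.2, -2.3]
eef_pos: [560.7, 323.3, 9.9]
wrist_force: [-11.7, -4.0, 2.4]
```

```bash
python3 -m jog '{"fingers":[20,20,20],"linear":[[0.7,0,0],[1.4,0,0],[1.4,0,0]],"turn":[0,0,0]}'; python3 -m jog '{"fingers":[35,50,60,60,60,60],"linear":[[0,0,0],[0,0,0],[0,0,0],[0,0,0],[0,0,0],[0,0,0]],"turn":[0,0,0,0,0,0]}'
```

```text
time: 17.87
eef_pos: [560.8, 323.3, 8.8]
orientation: [-0.129, 0.696, 0.128, 0.694]
wrist_force: [-11.9, -5.1, 4.8]
grip_width: 27.9
time: 18.37
eef_pos: [562.8, 324.2, 9.0]
orientation: [-0.129, 0.695, 0.129, 0.695]
wrist_force: [-0.1, 0.2, 0.6]
grip_width: 60.1
```

Released; raise straight up, clear, and look.

```bash
python3 -m jog '{"fingers":[75,85,85,85,85,85,85,85,85],"linear":[[-3,0,0],[-12,0,0],[-30,0,0],[-60,0,0],[-95,0,0],[-130,0,0],[-160,0,0],[-180,0,0],[-180,0,0]],"turn":[0,0,0,0,0,0,0,0,0]}'; python3 - <<'E'
from h import *
s,R=st();d=get_image('wrist');cv2.imwrite('pics/w5.png',d['color'])
np.savez('w5.npz',p=s['eef_pos'],R=R,**{k:d[k] for k in('fx','fy','cx','cy','hand_eye')})
d=get_image('scene');crop(d['color'],200,80,160,110,5,"s5c.png")
E
```

```text
time: 19.12
eef_pos: [564.6, 325.2, 194.8]
orientation: [-0.128, 0.693, 0.129, 0.698]
wrist_force: [0.8, 1.2, -0.5]
grip_width: 84.7
```

View pics/w5.png

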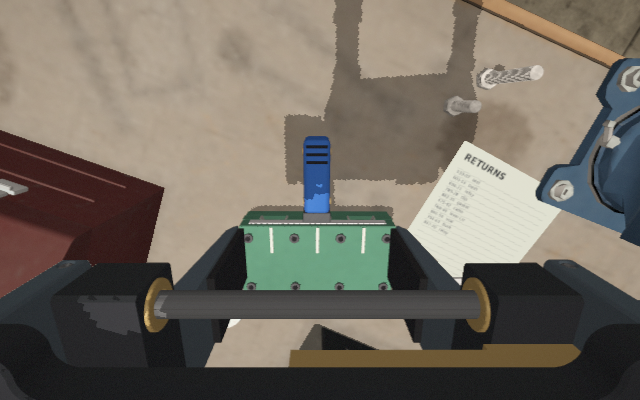

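View pics/s5c.png

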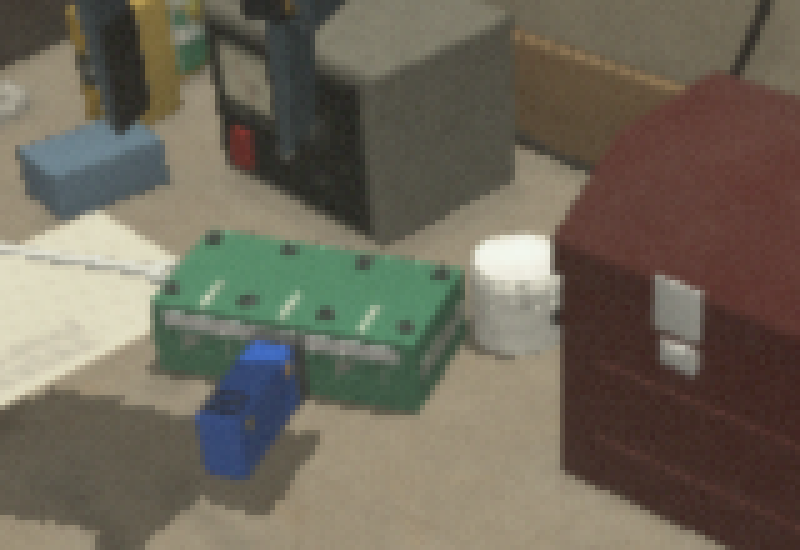

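The wrist view shows the handle centred on the middle slot's line, with the rear end at pixel (316,138) and the ferrule against the block face at (317,216). The scene view shows it upright and clear of the gripper.

```bash
python3 -c "
from station import *
s=read_state();print(s['time'],s['joint_velocities'].round(3),s['wrist_force']);print(job_done())"
```

```text
19.2167 [ 0.001  0.033  0.033 -0.    -0.011  0.   ] [-0.50578869  0.51932799 -1.35324793]
the job is handed in; nothing more can be done
None
```

I left the gauge fully home in the middle slot, standing upright and let go, and handed the job in at 19.2 s. I have had no verdict back.

- **Right slot:** it binds. The blade met about 4.5 N at roughly 30 mm in, rising by about 0.7 N per mm. I stopped at about 10 N, with the stop pushed in roughly 8 mm of the 22 mm allowed, and withdrew.
- **Middle slot:** this is the right one. The blade was free to about 35 mm, then dragged at 3 to 6.5 N all the way in. At home the forward motion stopped and the force rose to about 12 N.
- **Left slot:** I did not try it, because the middle slot's steady drag was already clear.

**Last checks:** after release, the wrist and scene pictures showed the ferrule against the block's face on the middle slot's line and the gripper well clear. The wrist force was near zero. I kept well away from the ignition box and the wooden block, but I did not measure them again at the end. No check failed. The only disagreement was between the two cameras, whose estimates of the block's position differed by about 3 to 5 mm; contact with the slots settled it.

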